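# Hold the transilluminator shield for a lamp check

### The job

For the lamp check, lay the wider, shorter one of the two test plates into the window recess of the small transilluminator, set down without dropping it, so that it lies flat, square and right down in the recess. Then take the amber shield by its bow handle, bring it forward from its leaned-back rest to 60 degrees open (0 is shut flat, 90 is upright) without ever letting it drop, so that I can look through it and reach under it with the meter. It falls if you let go: finish with the handle still in your fingers, holding the shield still at 60 degrees, and leave everything else on the bench as it stands.

Things in the scene. Friction and masses are not known exactly. Their poses are not given: they have to be found in the camera images.
- plate: the wider test plate, to be seated: flat grey-framed rigid plate with a pale pane, 100 (its x) x 60 (its y) x 10 mm (its z, up), about 0.11 kg, lying flat on the bench, on either side of the transilluminator. Origin at the centre of its underside. It fits the recess either way round (half turn).
- unit: small bench transilluminator, white housing 210 (x) x 200 (y) x 62 mm, fixed to the bench. Origin at the centre of its underside (bench level); x points from its front panel (towards the robot) to its hinge side, z up.
- pocket (a point): centre of the floor of the window recess, 57 mm above the bench, 20 mm in front of the housing's centre; axes of the housing. Recess 104 (x) x 64 (y) mm, 5 mm deep, dark glass floor, open above; the seated plate stands 5 mm proud of the housing's top. In the middle of each long side (y = +-32 mm) a finger notch, 34 mm long in x, 30 mm wide in y, as deep as the recess.
- shield_angle (a joint): opening angle of the shield, rad: 0 shut flat, 1.047 is 60 degrees, 1.571 upright, 1.85 leaning back on its stop, where it starts and stays by its weight. Forward of upright it falls shut: hardly any friction, no spring.
- shield: amber pane in a black frame, 172 mm wide, 8 mm thick, reaching 165 mm from the hinge, 0.35 kg with its handle. Origin at the middle of the hinge axis, 98 mm behind the housing's centre (+x of the housing), 75 mm above the bench; hinge axis along y of both; its own -x points from the hinge to the free edge.
- bow (a point): bow handle on the shield's free edge, in its plane: round aluminium bar 10 mm thick, 100 mm long along y, between two posts (90 mm clear), 40 mm from bar centre to the shield's edge. This point is mid-bar, 205 mm from the hinge axis; axes of the shield. At angle q it is 205*cos(q) mm in front of the hinge (housing -x), 205*sin(q) mm above. The bar can turn in a pinch.
- strip: narrow companion plate in the same grey frame with pale pane, 130 x 40 x 10 mm; too long for the recess, a bystander. Origin at the centre of its underside.
- bottle: amber glass reagent bottle with white cap, 56 mm across, 130 mm tall, bystander. Origin at the centre of its underside.
- dish: closed clear Petri dish, 94 mm across, 17 mm high, bystander. Origin at the centre of its underside.
- slidebox: closed slide box, black and grey, 80 x 100 x 34 mm, bystander. Origin at the centre of its underside.
- stapler: blue desk stapler, 150 x 36 x 60 mm, bystander. Origin at the centre of its underside.
- pen: white marker with black cap, 127 mm long, 13 mm thick, lying flat, bystander. Origin on its underside, 42 mm from its uncapped end.
- beaker: open glass beaker, 66 mm across, 85 mm tall, behind the transilluminator, bystander. Origin at the centre of its underside.
- tipbox: white pipette-tip box with clear lid, 86 x 124 x 64 mm, bystander. Origin at the centre of its underside.
There are look-alikes about, which are no part of the job. Leave any yellow look-alike of the plate alone.

How it is judged:
By the outcome, as a careful person would: the job done as asked, in the order asked, and still so for the second after the job is handed in, while the arm keeps its last pose, push and grip.
It also fails if it takes over 64 s, if anything falls off the work surface, if the arm or the gripper's body presses on something with over 40 N, if the wrist force passes 120 N, or if a joint passes its speed limit or range.

### The arm

A 7-joint arm with a two-finger parallel gripper is mounted at the origin on the work surface. World frame = base frame: x ahead of the robot, y to its left, z up, the work surface at z = 0. Lengths are in m, angles in rad, forces in N, time in s.
With the tool pointing down it reaches from about 0.35 to 0.9 m from the base axis. Payload 7.2 kg.
Tool frame: the origin (TCP) lies where the fingers leave the gripper's body, on its centre line; the fingertips stand 73 mm ahead of it and the grasp point (between the pads) lies 54 mm ahead of it; z points along the fingers, y is the direction in which the jaws open and shut (so a half turn about z gives the same grasp; the last joint's range is limited). The gripper opens to 85 mm and grips with 20 to 120 N. Pads are 22 mm wide; open, the fingers measure 114 mm over their backs; the gripper's body (76 mm by 85 mm) begins 54 mm behind the grasp point. The pads swing forward as they close: fully open they stand 13 mm farther back than shut.
Start: joints at [1.184, 0.411, -0.013, 1.596, 0.006, 1.134, -0.082], TCP at [0.196, -0.594, 0.304] pointing down, gripper open.
Joint ranges: [-2.95, 2.95], [-0.29, 1.99], [-1.47, 1.44], [0.14, 2.54], [-1.03, 4.17], [0.13, 1.85], [-2.86, 2.86]. Speed limits (rad/s): [2.39, 2.39, 3.01, 3.01, 3.14, 3.14, 3.14].

### API

Orientations are given as a 3x3 rotation matrix whose columns are the frame's x, y, z axes.
In Python, from rig import status, vision, arm gives the robot as it stands.
- The arm moves only by the shell command python3 -m jog 'ROWS' [OPENING] [FORCE]. ROWS is JSON, a list of rows, each an object with "offset": the shift along the tool's x, y, z in cm, a list of three; "rotation": the turn, a rotation vector about the tool's x, y, z in degrees, a list of three. In form: [{"offset": [tx, ty, tz], "rotation": [ax, ay, az]}, ...]. A call has 1 to 5 rows; each row shifts and turns the commanded pose from where the row before left it, along the tool's axes as they then stand; what a row does not reach is not made up. A row lasts 1/8 s, in which the tool goes at most 62.5 mm and 10.7 degrees, less where a joint would pass 70% of its speed; a pose out of reach is approached as far as the arm can. A call is refused whole if a number of a shift passes 6.25 or a number of a turn 10.7, either way. A call with a gripper value outside its range is refused whole. OPENING is the closure, from 0 (fully open) to 1 (shut), set as the call begins (- or left out, the last holds). The fingers move at their own pace and stop on an object; FORCE is the grip in N (left out, the last holds). Time passes only in rows, so rows that do not move let the fingers close. It gives the time, the measured TCP pose, the force and the opening at its end, in the units of the state.
- status.get_obs(): the state, without advancing time (a new reading comes with each control period).
- vision.camera(name): name is "side" or "top" or "wrist"; returns a dict with "color" (480x640x3 uint8, blue, green, red), "depth" (480x640 float32, m along the optical axis (not along the pixel's ray), 0 where there is no reading), "mtx" (3x3 intrinsics, pixels), "extrinsics" (4x4, takes a point from camera to world coordinates). Camera axes: x right, y down, z forward; pixel columns grow to the right and rows downward; lengths in m; the calibration is good to about 2 mm. A picture is of the moment at which its call begins.
- arm.close_job(): hands the job in, once; it reports no verdict.
The state is a dict: "time_s": time; "joint_positions": joint angles; "qd": joint speeds; "effort": joint torques, N m; "tcp_pos": TCP position; "tool_rot": TCP orientation; "wrist_force": force on the tool from outside, world axes, zero at the start; "moment": the same for the moment, N m; "grip_width": finger opening in m.
Only numpy, scipy, OpenCV 4.12 (cv2) and the standard library are available. Lean on these libraries where they do the work, as an engineer would, in place of code of your own. Each camera call takes 0.05 s, during which the arm holds its last target. There are 200 camera calls.

## Working session

There is one attempt and no reset: what is moved stays moved. The work goes in short steps, Python scripts to look and compute and a shell command to move; the robot and the scene stay as the last step left them, time stands still between calls to the robot, and variables do not carry over. Pictures are saved under pics/ and viewed, about 8 in all and at most 12, crops included, and the job is handed in when it is done.

```bash
ls; mkdir -p pics; python3 - <<'E'
from rig import status, vision
import cv2, numpy as np
s=status.get_obs(); print(s['time_s'],s['tcp_pos'],np.round(s['tool_rot'],3),s['grip_width'],s['wrist_force'])
for n in ['top','side']:
    c=vision.camera(n); cv2.imwrite(f'pics/{n}0.png',c['color']); np.savez(f'{n}0.npz',**c)
    print(n,c['mtx'],np.round(c['extrinsics'],3))
E
```

```text
pics
0.0 [ 0.19575287 -0.59314836  0.30302436] [[ 0.95   0.313 -0.001]
 [ 0.313 -0.95   0.002]
 [-0.    -0.002 -1.   ]] 0.08540820124542747 [-0.20971393 -0.49435574 -0.20590398]
top [[465.25063164   0.         318.20344824]
 [  0.         465.25063164 246.4449613 ]
 [  0.           0.           1.        ]] [[-0.027 -0.996  0.088  0.405]
 [-1.     0.025 -0.015  0.016]
 [ 0.013 -0.088 -0.996  1.391]
 [ 0.     0.     0.     1.   ]]
side [[489.91099145   0.         318.28664691]
 [  0.         489.91099145 240.46722629]
 [  0.           0.           1.        ]] [[-0.792 -0.35   0.5   -0.113]
 [-0.61   0.481 -0.63   0.788]
 [-0.02  -0.804 -0.595  0.818]
 [ 0.     0.     0.     1.   ]]
```

View pics/top0.png

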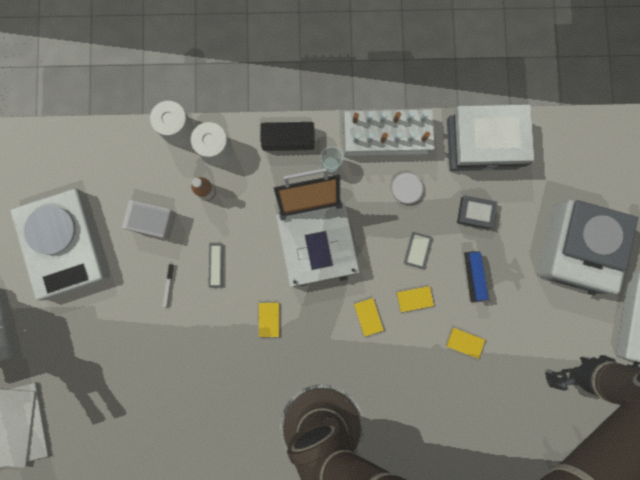

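View pics/side0.png

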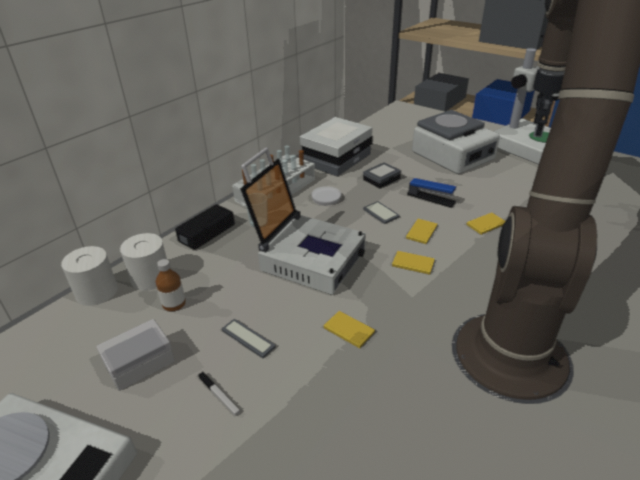

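Top view: the wide plate is at (418,251), the strip at (216,265), and the unit's dark window at (318,250). The shield leans back with its bow near (306,175). Yellow decoys are in the foreground.

```bash
cat > h.py <<'E'
import cv2, numpy as np
def ray(c,px,z):
    K,E=c['mtx'],c['extrinsics']; px=np.atleast_2d(px).astype(float)
    d=np.c_[(px-[K[0,2],K[1,2]])/[K[0,0],K[1,1]],np.ones(len(px))]@E[:3,:3].T
    o=E[:3,3]; return o+d*((z-o[2])/d[:,2])[:,None]
def proj(c,P):
    E=np.linalg.inv(c['extrinsics']); p=(np.atleast_2d(P)@E[:3,:3].T+E[:3,3])@c['mtx'].T
    return p[:,:2]/p[:,2:]
def rect(pts):
    (c,wh,a)=cv2.minAreaRect((pts[:,:2]*1000).astype(np.float32)); 
    b=cv2.boxPoints((c,wh,a)); e=[b[1]-b[0],b[2]-b[1]]; l=max(e,key=np.linalg.norm)
    return np.round(c,1),np.round(sorted(wh),1),round(float(np.degrees(np.arctan2(l[1],l[0]))%180),1)
E
python3 - <<'E'
from h import *
c=dict(np.load('top0.npz')); g=cv2.cvtColor(c['color'],cv2.COLOR_BGR2GRAY)
def near(mask,p,r=35):
    m=np.zeros_like(mask); m[p[1]-r:p[1]+r,p[0]-r:p[0]+r]=mask[p[1]-r:p[1]+r,p[0]-r:p[0]+r]
    cs,_=cv2.findContours(m,cv2.RETR_EXTERNAL,cv2.CHAIN_APPROX_NONE)
    return min((k for k in cs if cv2.contourArea(k)>60),key=lambda k:-cv2.pointPolygonTest(k,(float(p[0]),float(p[1])),True))
print(g[251,400:440]); print(g[250,295:345])
k=near((g<105).astype(np.uint8),(418,251),28); print('plate',rect(ray(c,k[:,0],.01)))
k=near((g<70).astype(np.uint8),(318,250),30); print('pocket',rect(ray(c,k[:,0],.057)))
# housing top
hsv=cv2.cvtColor(c['color'],cv2.COLOR_BGR2HSV)
cv2.imwrite('pics/crop.png',cv2.resize(c['color'][150:310,250:450],None,fx=4,fy=4,interpolation=cv2.INTER_CUBIC)[:600,:800])
E
```

```text
[147 147 150 146 146 141 122 103 101 127 158 179 180 181 181 183 181 181
 182 180 182 181 181 181 181 163 127 102  98 103 119 143 148 149 149 149
 148 150 149 146]
[181 167 156 165 175 174 175 173 174 172 174 163 129  81  57  60  49  54
  58  55  54  60  54  59  56  58  55  56  55  54  56  56  52  59  86 121
 146 152 152 150 153 148 153 150 152 150 149 149 151 154]Traceback (most recent call last):
  File "<stdin>", line 8, in <module>
  File "<stdin>", line 6, in near
ValueError: min() iterable argument is empty
```

```bash
cat >> h.py <<'E'
def near(mask,p,r=35):
    m=np.zeros_like(mask); m[p[1]-r:p[1]+r,p[0]-r:p[0]+r]=mask[p[1]-r:p[1]+r,p[0]-r:p[0]+r]
    cs,_=cv2.findContours(m,cv2.RETR_EXTERNAL,cv2.CHAIN_APPROX_NONE)
    return max(cs,key=cv2.contourArea)
E
python3 - <<'E'
from h import *
c=dict(np.load('top0.npz')); g=cv2.cvtColor(c['color'],cv2.COLOR_BGR2GRAY)
k=near((g<125).astype(np.uint8),(418,251),26); print('plate',rect(ray(c,k[:,0],.01)))
k=near((g<110).astype(np.uint8),(318,250),24); print('pocket',rect(ray(c,k[:,0],.057)))
cv2.imwrite('pics/crop.png',cv2.resize(c['color'][150:300,250:450],None,fx=4,fy=4,interpolation=cv2.INTER_CUBIC))
E
```

```text
plate (array([ 508.2, -303.1]), array([ 70.3, 104.5]), 162.8)
pocket (array([511.8,  -4.5]), array([ 62.8, 102.5]), 9.9)
```

View pics/crop.png

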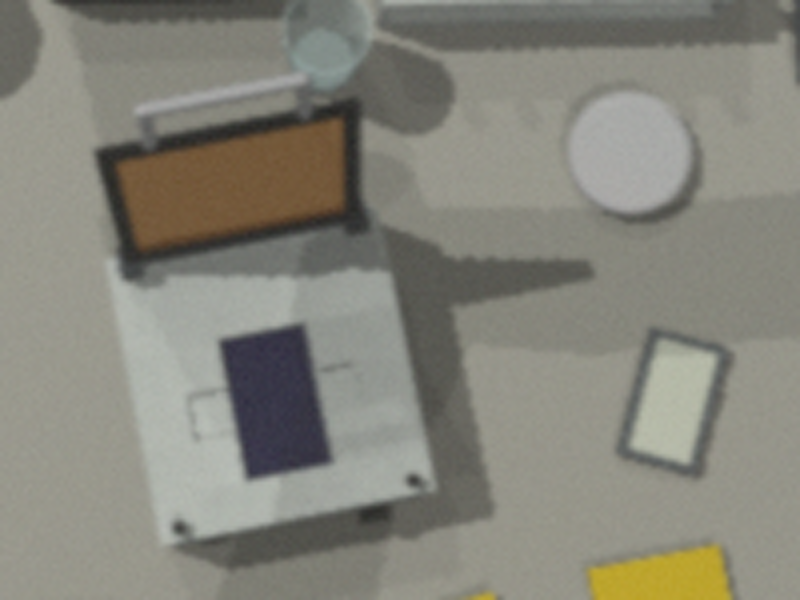

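The crop shows plate corners at about (655,330), (728,350), (700,475) and (620,455). The window is at (275,400), with a notch on each side. The bow's right end is near the beaker. Next I move over the plate.

```bash
cat >> h.py <<'E'
from scipy.spatial.transform import Rotation as Ro
def go(pos,yaw,tilt=0):
    """remaining shift (tool cm) and rotvec (deg) to tcp pos (m), tool x yaw deg, then tilt about tool y"""
    from rig import status
    s=status.get_obs(); R=np.array(s['tool_rot']); 
    G=Ro.from_euler('z',yaw,degrees=True).as_matrix()@np.diag([1,-1,-1])@Ro.from_euler('y',tilt,degrees=True).as_matrix()
    print('t',round(s['time_s'],2),'off',np.round(R.T@(np.array(pos)-s['tcp_pos'])*100,2),'rot',np.round(Ro.from_matrix(R.T@G).as_rotvec(degrees=True),1),'F',np.round(s['wrist_force'],1),'w',round(s['grip_width'],4),'tcp',np.round(s['tcp_pos'],4))
E
R='{"offset":[0,0,0],"rotation":[0,0,0]}'
python3 -m jog '[{"offset":[4.84,-2.22,0],"rotation":[0,0,0]},{"offset":[4.84,-2.22,0],"rotation":[0,0,0]},{"offset":[4.84,-2.22,0],"rotation":[0,0,0]},{"offset":[4.84,-2.22,0],"rotation":[0,0,0]}]'
python3 -m jog '[{"offset":[4.84,-2.22,0],"rotation":[0,0,0]},{"offset":[4.84,-2.22,0],"rotation":[0,0,0]},{"offset":[4.84,-2.22,0],"rotation":[0,0,0]},{"offset":[4.84,-2.22,0],"rotation":[0,0,0]}]'
python3 -m jog '[{"offset":[0,0,0],"rotation":[0,0,8.8]},{"offset":[0,0,0],"rotation":[0,0,8.8]},{"offset":[0,0,0],"rotation":[0,0,8.8]},{"offset":[0,0,0],"rotation":[0,0,8.8]},{"offset":[0,0,0],"rotation":[0,0,0]}]'
python3 - <<'E'
from h import *
from rig import vision
go([.508,-.303,.3],-17.2)
c=vision.camera('wrist'); np.savez('w1.npz',**c); cv2.imwrite('pics/w1.png',c['color']); print(np.round(c['extrinsics'],3))
E
```

```text
time_s: 0.6
tcp_pos: [0.3528, -0.4471, 0.3036]
tool_rot: [[0.95, 0.313, -0.0], [0.313, -0.95, 0.0], [-0.0, -0.0, -1.0]]
wrist_force: [0.2, -0.2, 0.2]
grip_width: 0.0851
time_s: 1.1
tcp_pos: [0.5088, -0.3022, 0.3036]
tool_rot: [[0.95, 0.313, -0.0], [0.313, -0.95, 0.0], [-0.0, -0.0, -1.0]]
wrist_force: [1.2, -0.9, -0.5]
grip_width: 0.0851
time_s: 1.72
tcp_pos: [0.5078, -0.3033, 0.3035]
tool_rot: [[0.957, -0.29, -0.001], [-0.29, -0.957, 0.0], [-0.001, 0.0, -1.0]]
wrist_force: [0.1, -0.2, -0.6]
grip_width: 0.0854
t 1.73 off [ 0.01 -0.04  0.35] rot [0.  0.  0.3] F [ 0.1 -0.2 -0.6] w 0.0854 tcp [ 0.5078 -0.3033  0.3035]
[[-0.29  -0.909 -0.3    0.585]
 [-0.957  0.276  0.091 -0.328]
 [ 0.     0.314 -0.95   0.373]
 [ 0.     0.     0.     1.   ]]
```

View pics/w1.png

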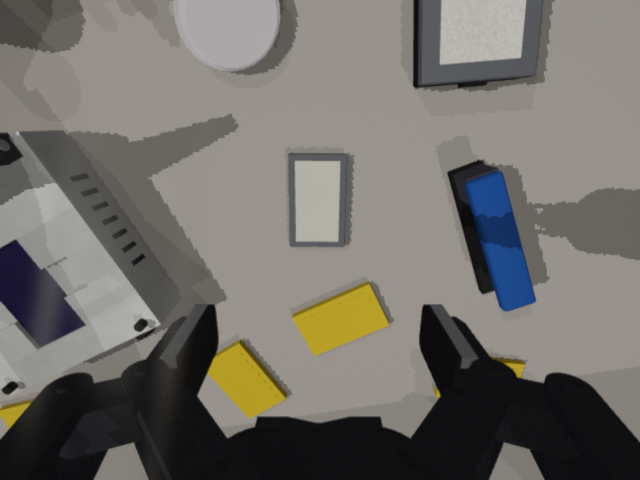

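The wrist view shows the plate at (318,200), almost square to the fingers, with a thin shadow along its right side. I'll measure it from the frame and the pane.

```bash
python3 - <<'E'
from h import *
c=dict(np.load('w1.npz')); hsv=cv2.cvtColor(c['color'],cv2.COLOR_BGR2HSV); g=cv2.cvtColor(c['color'],cv2.COLOR_BGR2GRAY)
print(g[200,280:356]); print(hsv[200,285:300].tolist(), hsv[200,342:353].tolist())
for t in (85,95,105):
    k=near((g<t).astype(np.uint8),(318,200),58); print('frame',t,rect(ray(c,k[:,0],.01)))
k=near((g>150).astype(np.uint8),(318,200),58); print('pane',rect(ray(c,k[:,0],.01)))
E
```

```text
[148 148 148 149 148 146 138 133 127 100  91  91  90  92 103 144 172 175
 175 175 175 175 175 175 175 176 175 175 175 175 176 175 175 175 175 175
 175 175 176 176 176 176 176 176 176 176 176 175 176 175 176 176 176 176
 176 176 176 176 170 135  97  90  91  91  87  76  91  92  92  93  97 105
 123 146 148 148]
[[20, 20, 150], [20, 22, 142], [18, 22, 137], [20, 18, 130], [120, 7, 103], [115, 16, 96], [111, 19, 96], [115, 16, 95], [108, 13, 95], [105, 5, 104], [26, 14, 145], [25, 19, 175], [26, 20, 178], [25, 19, 178], [25, 19, 178]] [[110, 16, 95], [114, 13, 95], [105, 17, 91], [120, 7, 78], [15, 22, 94], [17, 24, 95], [17, 24, 95], [18, 27, 96], [17, 23, 100], [18, 24, 108], [19, 22, 127]]
frame 85 (array([ 500.3, -331.4]), array([ 1.1, 94.1]), 162.7)
frame 95 (array([ 509. , -305.9]), array([64.3, 98.4]), 162.9)
frame 105 (array([ 508.3, -306.1]), array([66.3, 99.4]), 163.1)
pane (array([ 508.8, -303. ]), array([45.7, 84.6]), 163.0)
```

```bash

python3 -m jog '[{"offset":[0.1,0,5],"rotation":[0,0,0]},{"offset":[0,0,5],"rotation":[0,0,0]},{"offset":[0,0,5],"rotation":[0,0,0]},{"offset":[0,0,4],"rotation":[0,0,0]},{"offset":[0,0,1],"rotation":[0,0,0]}]' 0.15
python3 -m jog '[{"offset":[0,0,0.5],"rotation":[0,0,0]},{"offset":[0,0,0.5],"rotation":[0,0,0]},{"offset":[0,0,0],"rotation":[0,0,0]}]'
python3 - <<'E'
from h import *
from rig import vision
go([.5088,-.303,.09],-17)
c=vision.camera('side'); P=proj(c,[.51,-.30,.02])[0].astype(int); print(P)
i=c['color'][P[1]-50:P[1]+50,P[0]-66:P[0]+66]; cv2.imwrite('pics/s1.png',cv2.resize(i,None,fx=6,fy=6,interpolation=cv2.INTER_CUBIC))
E
```

```text
time_s: 2.4
tcp_pos: [0.5074, -0.303, 0.1013]
tool_rot: [[0.957, -0.289, -0.004], [-0.289, -0.957, 0.002], [-0.005, -0.001, -1.0]]
wrist_force: [-0.4, 1.0, 0.4]
grip_width: 0.0725
time_s: 2.78
tcp_pos: [0.5093, -0.304, 0.0948]
tool_rot: [[0.957, -0.291, 0.001], [-0.291, -0.957, -0.001], [0.002, 0.0, -1.0]]
wrist_force: [0.5, 0.3, -0.1]
grip_width: 0.0726
t 2.77 off [-0.08 -0.08  0.48] rot [ 0.  -0.1  0.1] F [ 0.5  0.3 -0.1] w 0.0726 tcp [ 0.5093 -0.304   0.0948]
[380 207]
```

View pics/s1.png

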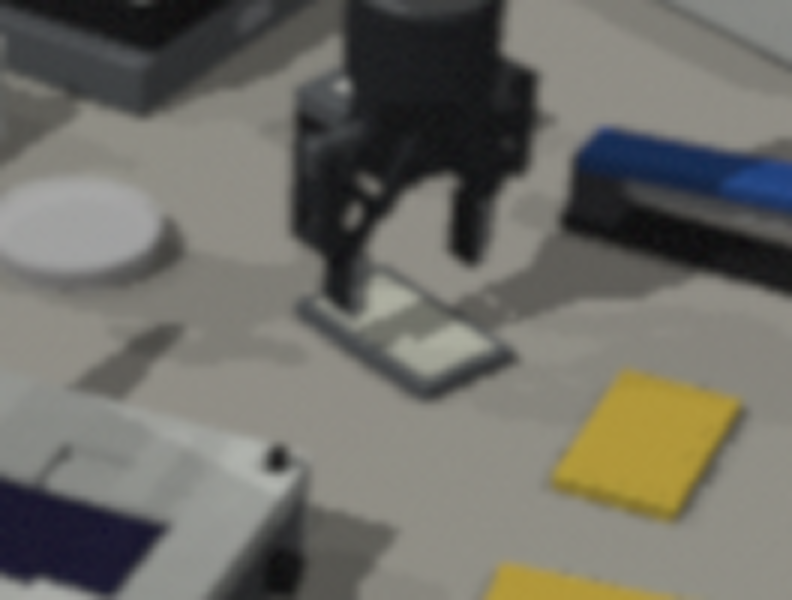

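The fingers straddle the plate with clearance on both sides, and the tips are still roughly 25 mm up. I'll go down and feel for the bench.

```bash

python3 -m jog '[{"offset":[-0.05,-0.08,1],"rotation":[0,0,0]},{"offset":[0,0,1],"rotation":[0,0,0]},{"offset":[0,0,0],"rotation":[0,0,0]},{"offset":[0,0,0],"rotation":[0,0,0]}]'
for i in 1 2 3 4 5; do python3 -m jog '[{"offset":[0,0,0.2],"rotation":[0,0,0]},{"offset":[0,0,0],"rotation":[0,0,0]}]' | grep -E "tcp|force" ; done
```

```text
time_s: 3.32
tcp_pos: [0.5086, -0.3029, 0.0737]
tool_rot: [[0.957, -0.291, -0.0], [-0.291, -0.957, 0.0], [-0.0, -0.0, -1.0]]
wrist_force: [0.2, -1.3, -0.2]
grip_width: 0.0728
tcp_pos: [0.5086, -0.3029, 0.0719]
wrist_force: [0.4, 0.5, -0.7]
tcp_pos: [0.5085, -0.3028, 0.0698]
wrist_force: [0.2, 0.9, 0.0]
tcp_pos: [0.5085, -0.3028, 0.0677]
wrist_force: [-0.9, 0.6, -0.4]
tcp_pos: [0.5085, -0.3028, 0.0657]
wrist_force: [-0.7, -0.6, 0.4]
tcp_pos: [0.5087, -0.3029, 0.0642]
wrist_force: [-1.3, 0.3, 4.0]
```

```bash

python3 -m jog '[{"offset":[0,0,-0.65],"rotation":[0,0,0]},{"offset":[0,0,0],"rotation":[0,0,0]}]'
python3 -m jog '[{"offset":[0,0,0],"rotation":[0,0,0]},{"offset":[0,0,0],"rotation":[0,0,0]},{"offset":[0,0,0],"rotation":[0,0,0]},{"offset":[0,0,0],"rotation":[0,0,0]}]' 0.6 40
python3 -m jog '[{"offset":[0,0,-0.5],"rotation":[0,0,0]},{"offset":[0,0,-2.5],"rotation":[0,0,0]},{"offset":[0,0,-4],"rotation":[0,0,0]},{"offset":[0,0,-4],"rotation":[0,0,0]},{"offset":[0,0,-4],"rotation":[0,0,0]}]'
python3 -c "
from h import *
go([.512,-.004,.21],9.9)"
```

```text
time_s: 4.82
tcp_pos: [0.509, -0.3031, 0.071]
tool_rot: [[0.957, -0.291, 0.001], [-0.291, -0.957, -0.0], [0.001, 0.0, -1.0]]
wrist_force: [0.2, 0.8, 0.1]
grip_width: 0.0724
time_s: 5.32
tcp_pos: [0.5087, -0.3029, 0.0708]
tool_rot: [[0.957, -0.291, 0.0], [-0.291, -0.957, -0.0], [0.0, 0.0, -1.0]]
wrist_force: [-1.2, 1.3, 5.3]
grip_width: 0.0583
time_s: 5.95
tcp_pos: [0.5083, -0.3027, 0.2216]
tool_rot: [[0.957, -0.291, -0.0], [-0.291, -0.957, 0.0], [-0.0, -0.0, -1.0]]
wrist_force: [1.0, 0.1, -1.2]
grip_width: 0.0585
t 5.95 off [ -8.35 -28.69   1.17] rot [ -0.    0.  -26.8] F [ 1.   0.1 -1.2] w 0.0585 tcp [ 0.5083 -0.3027  0.2216]
```

```bash

python3 -m jog '[{"offset":[-2.88,-4.02,-0.8],"rotation":[0,0,0]},{"offset":[-2.88,-4.02,-0.8],"rotation":[0,0,0]},{"offset":[-2.88,-4.02,-0.8],"rotation":[0,0,0]}]' >/dev/null
python3 -m jog '[{"offset":[-2.88,-4.02,-0.8],"rotation":[0,0,0]},{"offset":[-2.88,-4.02,-0.8],"rotation":[0,0,0]},{"offset":[-2.88,-4.02,-0.8],"rotation":[0,0,0]}]' >/dev/null
python3 -m jog '[{"offset":[0,0,0],"rotation":[0,0,-8.9]},{"offset":[0,0,0],"rotation":[0,0,-8.9]},{"offset":[0,0,0],"rotation":[0,0,-8.9]},{"offset":[0,0,0],"rotation":[0,0,0]},{"offset":[0,0,0],"rotation":[0,0,0]}]'
python3 - <<'E'
from h import *
from rig import vision
go([.512,-.004,.21],9.9)
c=vision.camera('wrist'); np.savez('w2.npz',**c); cv2.imwrite('pics/w2.png',c['color']); print(proj(c,[.512,-.0045,.057]))
E
```

```text
time_s: 7.32
tcp_pos: [0.4135, -0.0219, 0.2684]
tool_rot: [[0.986, 0.166, -0.0], [0.166, -0.986, -0.0], [-0.0, 0.0, -1.0]]
wrist_force: [0.7, 0.1, -0.4]
grip_width: 0.0589
t 7.33 off [10.01 -0.13  5.84] rot [ 0.   0.  -0.3] F [ 0.7  0.1 -0.4] w 0.0589 tcp [ 0.4135 -0.0219  0.2684]
[[315.90734495  94.18123101]]
```

View pics/w2.png

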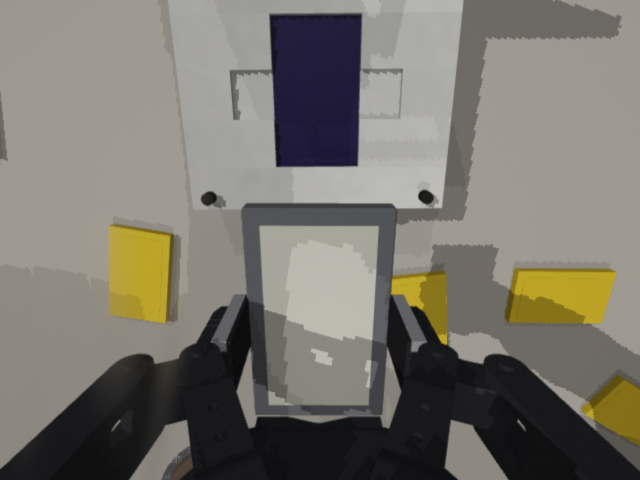

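The held plate is square in the fingers (pane centred near (320,310)). The window glass spans (270..361, 14..167), with notches either side.

```bash
python3 - <<'E'
from h import *
c=dict(np.load('w2.npz')); g=cv2.cvtColor(c['color'],cv2.COLOR_BGR2GRAY).copy(); hsv=cv2.cvtColor(c['color'],cv2.COLOR_BGR2HSV)
m=((g<75)&(hsv[...,1]>80)).astype(np.uint8); k=near(m,(316,91),90); print('pocket',rect(ray(c,k[:,0],.057)))
m=(g<115).astype(np.uint8); m[:195]=0; 
# plate front+side edges: fit lines on outer frame boundary above fingers
g2=g.astype(int); L=[];Rr=[];T=[]
for r in range(212,285,3):
    a=np.where(g2[r,225:262]<105)[0]; L.append((225+a[0],r))
    b=np.where(g2[r,375:405]<105)[0]; Rr.append((375+b[-1],r))
for x in range(255,385,5):
    a=np.where(g2[195:220,x]<105)[0]; T.append((x,195+a[0]))
print(L[::8],Rr[::8],T[::8])
z=.2684-.0608
for n,p in (('L',L),('R',Rr),('T',T)):
    P=ray(c,p,z)[:,:2]; v=cv2.fitLine((P*1000).astype(np.float32),cv2.DIST_HUBER,0,.01,.01).ravel()
    yaw=np.degrees(np.arctan2(v[1],v[0])); Rt=np.array([[.986,.166],[.166,-.986]]); print(n,round(yaw,2),'mid in tool mm',np.round((np.median(P,0)-[.4135,-.0219])@Rt*1000,1))
E
```

```text
pocket (array([511.4,  -4.6]), array([ 62.9, 102.6]), 9.9)
[(np.int64(241), 212), (np.int64(243), 236), (np.int64(245), 260), (np.int64(246), 284)] [(np.int64(404), 212), (np.int64(394), 236), (np.int64(393), 260), (np.int64(390), 284)] [(255, np.int64(203)), (295, np.int64(204)), (335, np.int64(204)), (375, np.int64(204))]
L 9.6 mid in tool mm [ 33.3 -28.3]
R 7.84 mid in tool mm [33.2 31.4]
T -81.07 mid in tool mm [51.   0.7]
```

```bash

python3 -m jog '[{"offset":[3.3,-0.05,0],"rotation":[0,0,-0.4]},{"offset":[3.3,-0.05,0],"rotation":[0,0,0]},{"offset":[3.3,-0.05,2],"rotation":[0,0,0]},{"offset":[0,0,4],"rotation":[0,0,0]},{"offset":[0,0,4],"rotation":[0,0,0]}]' >/dev/null
python3 -m jog '[{"offset":[0,0,1.8],"rotation":[0,0,0]},{"offset":[0,0,0],"rotation":[0,0,0]},{"offset":[0,0,0],"rotation":[0,0,0]}]' >/dev/null
python3 - <<'E'
from h import *
from rig import vision
go([.5108,-.0041,.13],10)
c=vision.camera('wrist'); np.savez('w3.npz',**c); cv2.imwrite('pics/w3.png',c['color'])
E
```

```text
t 8.38 off [-0.07  0.1   2.11] rot [ 0.  -0.1  0.1] F [ 0.3  0.1 -0.9] w 0.0587 tcp [ 0.5113 -0.003   0.1511]
```

View pics/w3.png

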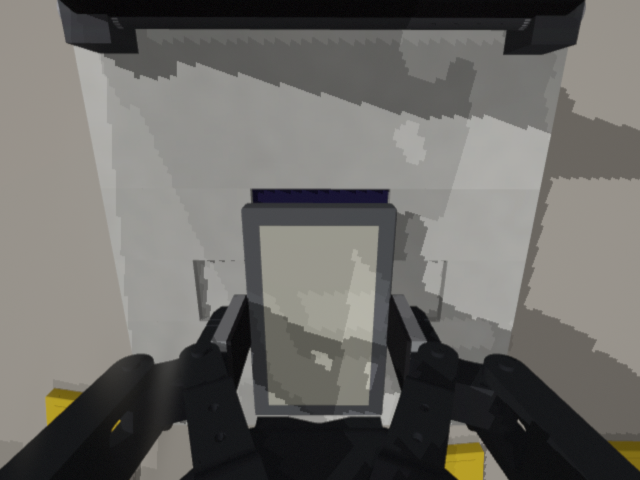

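Laterally, the notch outer edges (195 and 446, mid 320) and the plate edges (243 and 396, mid 320) agree. I'll check fore-aft numerically.

```bash
python3 - <<'E'
from h import *
c=dict(np.load('w3.npz')); g=cv2.cvtColor(c['color'],cv2.COLOR_BGR2GRAY).astype(int)
print(g[180:215,320])
t=np.array([.5113,-.003]); a=np.radians(9.95); R=np.array([[np.cos(a),np.sin(a)],[np.sin(a),-np.cos(a)]])
f=lambda p,z: np.round((ray(c,p,z)[:,:2]-t)@R*1000,1)
print('recess far edge',f([[251,189],[320,189],[389,189]],.062)); print('notch',f([[195,262],[446,262]],.062))
print('plate',f([[243,206],[320,204.5],[396,206]],.1511-.0608))
E
```

```text
[147 147 147 147 148 147 148 144 108  54  20  23  23  26  25  25  26  25
  27  27  25  25  27  45  50  51  52  56  67  73  75  74  74  74  74]
recess far edge [[ 51.6 -29.7]
 [ 51.7   1.7]
 [ 51.8  33.1]]
notch [[ 15.8 -59. ]
 [ 16.1  63.2]]
plate [[ 50.3 -27.6]
 [ 50.9   1.6]
 [ 50.4  30.5]]
```

```bash

python3 -m jog '[{"offset":[-0.08,0.04,0],"rotation":[0,0,0]},{"offset":[0,0,0.8],"rotation":[0,0,0]},{"offset":[0,0,0.6],"rotation":[0,0,0]},{"offset":[0,0,0],"rotation":[0,0,0]}]' | grep -E "tcp|force"
for i in 1 2 3 4 5; do python3 -m jog '[{"offset":[0,0,0.2],"rotation":[0,0,0]},{"offset":[0,0,0],"rotation":[0,0,0]}]' | grep -E "tcp|force" ; done
```

```text
tcp_pos: [0.5096, -0.0036, 0.1357]
wrist_force: [0.1, -0.3, -0.4]
tcp_pos: [0.5101, -0.0036, 0.1343]
wrist_force: [-0.3, 0.2, -1.4]
tcp_pos: [0.51, -0.0036, 0.1323]
wrist_force: [0.2, 0.3, -0.6]
tcp_pos: [0.51, -0.0036, 0.1302]
wrist_force: [-0.1, 0.7, -0.9]
tcp_pos: [0.51, -0.0036, 0.1282]
wrist_force: [-0.4, 0.1, -0.7]
tcp_pos: [0.5101, -0.0036, 0.1277]
wrist_force: [-6.3, -0.1, 15.6]
```

Contact at 0.1277, as predicted for a fully seated plate. I'll ease the load and release.

```bash

python3 -m jog '[{"offset":[0,0,-0.1],"rotation":[0,0,0]},{"offset":[0,0,0],"rotation":[0,0,0]}]' | grep -E "tcp|force"
python3 -m jog '[{"offset":[0,0,0],"rotation":[0,0,0]},{"offset":[0,0,0],"rotation":[0,0,0]},{"offset":[0,0,0],"rotation":[0,0,0]},{"offset":[0,0,0],"rotation":[0,0,0]}]' 0.12
python3 -m jog '[{"offset":[0,0,-0.5],"rotation":[0,0,0]},{"offset":[0,0,-1.5],"rotation":[0,0,0]},{"offset":[0,0,-4],"rotation":[0,0,0]},{"offset":[-4,0,-4],"rotation":[0,0,0]},{"offset":[-4,0,-2],"rotation":[0,0,0]}]' >/dev/null
python3 -m jog '[{"offset":[0,0,0],"rotation":[0,0,0]},{"offset":[0,0,0],"rotation":[0,0,0]}]' 
python3 - <<'E'
from h import *
from rig import vision
c=vision.camera('wrist'); np.savez('w4.npz',**c); cv2.imwrite('pics/w4.png',c['color'])
c=vision.camera('top'); np.savez('top1.npz',**c)
E
```

```text
tcp_pos: [0.5102, -0.0036, 0.1278]
wrist_force: [-2.1, -0.1, 7.1]
time_s: 10.92
tcp_pos: [0.51, -0.0036, 0.1273]
tool_rot: [[0.984, 0.177, -0.0], [0.177, -0.984, -0.0], [-0.0, -0.0, -1.0]]
wrist_force: [0.6, -0.1, -0.5]
grip_width: 0.0758
time_s: 11.8
tcp_pos: [0.432, -0.0177, 0.2482]
tool_rot: [[0.984, 0.176, 0.002], [0.176, -0.984, -0.0], [0.002, 0.0, -1.0]]
wrist_force: [0.1, -0.1, 0.0]
grip_width: 0.0753
```

View pics/w4.png

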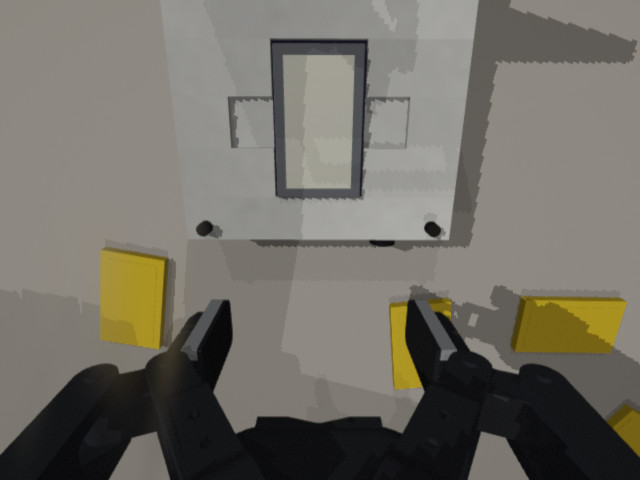

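The plate lies inside the recess (frame 272..367 by 40..197), square and between the notches. Next I locate the bow and check the hinge geometry, the joints and the plate in the recess.

```bash
python3 - <<'E'
from h import *
from rig import status
print('q',np.round(status.get_obs()['joint_positions'],2))
w=dict(np.load('w4.npz')); g=cv2.cvtColor(w['color'],cv2.COLOR_BGR2GRAY)
k=near((g>135).astype(np.uint8)*0+((g>140)).astype(np.uint8),(320,122),38); print('pane',rect(ray(w,k[:,0],.067)))
c=dict(np.load('top0.npz'))
u=np.array([np.cos(np.radians(9.9)),np.sin(np.radians(9.9)),0]); v=np.array([-u[1],u[0],0]); Pk=np.array([.5108,-.0042,0]); H=Pk+.118*u+[0,0,.075]
B=lambda q:H-.205*np.cos(q)*u+[0,0,.205*np.sin(q)]
b=B(1.85); print('H',H,'bow',b,'proj ends top',proj(c,[b+.05*v,b-.05*v]))
s=vars().get('s') 
from rig import vision
sd=vision.camera('side'); print('side ends',proj(sd,[b+.05*v,b-.05*v]))
t=cv2.resize(c['color'][160:190,270:340],None,fx=8,fy=8,interpolation=cv2.INTER_CUBIC)
S=proj(sd,b)[0].astype(int); i=cv2.resize(sd['color'][S[1]-25:S[1]+25,S[0]-35:S[0]+35],None,fx=8,fy=8,interpolation=cv2.INTER_CUBIC)
def mk(im,p,o):
    for a in p: cv2.circle(im,tuple(np.int32((a-o+.5)*8)),5,(0,0,255),2)
mk(t,proj(c,[b+.05*v,b,b-.05*v]),[270,160]); mk(i,proj(sd,[b+.05*v,b,b-.05*v]),S-[35,25])
cv2.imwrite('pics/bow.png',np.vstack([t,i])[:600])
E
```

```text
q [ 0.18  0.17 -0.28  2.09  0.06  0.89 -1.52]
pane (array([511.4,  -4.7]), array([45.5, 48.3]), 10.1)
H [0.6270429  0.01608763 0.075     ] bow [0.68269764 0.02580094 0.27206142] proj ends top [[285.41185081 177.56138988]
 [325.47997983 169.73867271]]
side ends [[243.64165222 164.97852917]
 [266.29434204 148.14265836]]
```

View pics/bow.png

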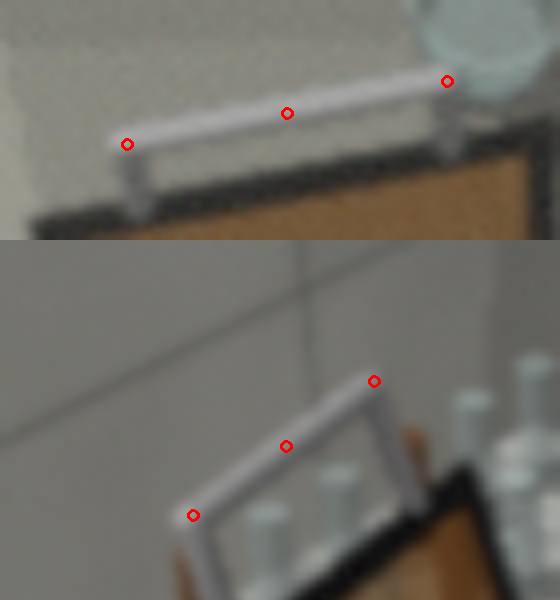

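The predicted bow points match both views to within about a pixel: bar middle at (287,113) in the upper crop and (286,446) in the lower. The seated plate measures (511,-5), 10°. I'll turn the tool 90°, rise and go above the bow.

```bash

python3 -m jog '[{"offset":[0,0,-2],"rotation":[0,0,-10]},{"offset":[0,0,-2],"rotation":[0,0,-10]},{"offset":[0,0,-2],"rotation":[0,0,-10]},{"offset":[0,0,-2],"rotation":[0,0,-10]},{"offset":[0,0,-2],"rotation":[0,0,-10]}]' 0 >/dev/null
python3 -m jog '[{"offset":[0,0,-2],"rotation":[0,0,-10]},{"offset":[0,0,-2],"rotation":[0,0,-10]},{"offset":[0,0,-2],"rotation":[0,0,-10]},{"offset":[0,0,-1],"rotation":[0,0,-10]},{"offset":[0,0,0],"rotation":[0,0,0]}]' >/dev/null
python3 -c "
from h import *
go([.6827,.0258,.42],99.9)"
python3 -m jog '[{"offset":[0,5,0],"rotation":[0,0,0]},{"offset":[0,5,0],"rotation":[0,0,0]},{"offset":[0,5,0],"rotation":[0,0,0]},{"offset":[0,5,0],"rotation":[0,0,0]},{"offset":[0,5,0],"rotation":[0,0,0]}]' >/dev/null
python3 -m jog '[{"offset":[0,0,0],"rotation":[0,0,0]},{"offset":[0,0,0],"rotation":[0,0,0]},{"offset":[0,0,0],"rotation":[0,0,0]}]' 
python3 -c "
from h import *
go([.6827,.0258,.42],99.9)"
```

```text
t 13.2 off [-0.14 25.44 -0.26] rot [ 0.  -0.   0.2] F [ 1.1  0.4 -0.7] w 0.0853 tcp [ 0.432  -0.0176  0.4174]
time_s: 14.2
tcp_pos: [0.6767, 0.0262, 0.4177]
tool_rot: [[-0.175, 0.985, 0.0], [0.985, 0.175, -0.0], [-0.0, 0.0, -1.0]]
wrist_force: [0.1, 0.6, 1.0]
grip_width: 0.0855
t 14.2 off [-0.14  0.58 -0.23] rot [0.  0.  0.2] F [0.1 0.6 1. ] w 0.0855 tcp [0.6767 0.0262 0.4177]
```

```bash

python3 -m jog '[{"offset":[-0.1,0.55,3],"rotation":[0,0,0]},{"offset":[0,0,3],"rotation":[0,0,0]},{"offset":[0,0,2],"rotation":[0,0,0]},{"offset":[0,0,1.2],"rotation":[0,0,0]},{"offset":[0,0,0],"rotation":[0,0,0]}]' | grep -E "tcp|force"
python3 -m jog '[{"offset":[0,0,0],"rotation":[0,0,0]},{"offset":[0,0,0],"rotation":[0,0,0]},{"offset":[0,0,0],"rotation":[0,0,0]},{"offset":[0,0,0],"rotation":[0,0,0]},{"offset":[0,0,0],"rotation":[0,0,0]}]' 1 60
python3 -m jog '[{"offset":[0,0,0],"rotation":[0,0,0]},{"offset":[0,0,0],"rotation":[0,0,0]}]'
python3 - <<'E'
from h import *
from rig import vision
go([.6827,.0258,.326],99.9)
sd=vision.camera('side'); i=sd['color'][90:260,180:406]; cv2.imwrite('pics/grip.png',cv2.resize(i,None,fx=3,fy=3,interpolation=cv2.INTER_CUBIC))
E
```

```text
tcp_pos: [0.6825, 0.026, 0.3255]
wrist_force: [-0.6, -0.6, 1.0]
time_s: 15.45
tcp_pos: [0.6829, 0.0264, 0.3257]
tool_rot: [[-0.176, 0.984, 0.0], [0.984, 0.176, -0.0], [-0.0, 0.0, -1.0]]
wrist_force: [-1.3, 0.1, 2.5]
grip_width: 0.0078
time_s: 15.7
tcp_pos: [0.6829, 0.0264, 0.3257]
tool_rot: [[-0.177, 0.984, 0.0], [0.984, 0.177, -0.0], [-0.0, 0.0, -1.0]]
wrist_force: [-1.5, -0.0, 3.8]
grip_width: 0.0078
t 15.7 off [-0.05 -0.03 -0.03] rot [0.  0.  0.3] F [-1.5 -0.   3.8] w 0.0078 tcp [0.6829 0.0264 0.3257]
```

View pics/grip.png

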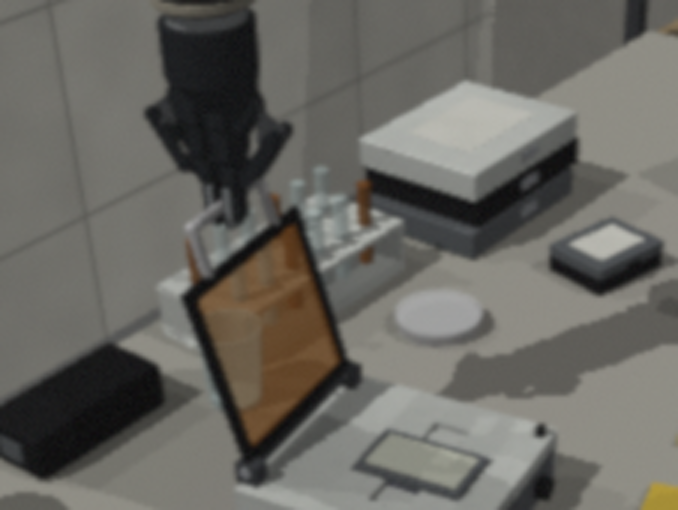

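The fingers hold the bar mid-way (near (235,205)), and the plate sits flat in the recess behind it. Next I work out the arc increments.

```bash
python3 -c "
import numpy as np
q=np.radians(np.linspace(106,60,26));y=-20.5*np.cos(q);z=-20.5*np.sin(q)
print([(round(a,2),round(b,2)) for a,b in zip(np.diff(y),np.diff(z))])"
```

```text
[(np.float64(-0.64), np.float64(-0.17)), (np.float64(-0.64), np.float64(-0.15)), (np.float64(-0.65), np.float64(-0.13)), (np.float64(-0.65), np.float64(-0.11)), (np.float64(-0.65), np.float64(-0.09)), (np.float64(-0.65), np.float64(-0.07)), (np.float64(-0.66), np.float64(-0.05)), (np.float64(-0.66), np.float64(-0.03)), (np.float64(-0.66), np.float64(-0.0)), (np.float64(-0.66), np.float64(0.02)), (np.float64(-0.66), np.float64(0.04)), (np.float64(-0.66), np.float64(0.06)), (np.float64(-0.65), np.float64(0.08)), (np.float64(-0.65), np.float64(0.1)), (np.float64(-0.65), np.float64(0.12)), (np.float64(-0.64), np.float64(0.14)), (np.float64(-0.64), np.float64(0.16)), (np.float64(-0.63), np.float64(0.18)), (np.float64(-0.63), np.float64(0.2)), (np.float64(-0.62), np.float64(0.22)), (np.float64(-0.61), np.float64(0.24)), (np.float64(-0.6), np.float64(0.26)), (np.float64(-0.59), np.float64(0.28)), (np.float64(-0.59), np.float64(0.3)), (np.float64(-0.58), np.float64(0.32))]
```

```bash

python3 -m jog '[{"offset":[0,-0.64,-0.17],"rotation":[0,0,0]},{"offset":[0,-0.64,-0.15],"rotation":[0,0,0]},{"offset":[0,-0.65,-0.13],"rotation":[0,0,0]},{"offset":[0,-0.65,-0.11],"rotation":[0,0,0]},{"offset":[0,-0.65,-0.09],"rotation":[0,0,0]}]' | grep -E "tcp|force|grip"
python3 -m jog '[{"offset":[0,-0.65,-0.07],"rotation":[0,0,0]},{"offset":[0,-0.66,-0.05],"rotation":[0,0,0]},{"offset":[0,-0.66,-0.03],"rotation":[0,0,0]},{"offset":[0,-0.66,0],"rotation":[0,0,0]},{"offset":[0,-0.66,0.02],"rotation":[0,0,0]}]' | grep -E "tcp|force|grip"
```

```text
tcp_pos: [0.6509, 0.0208, 0.3326]
wrist_force: [1.6, 1.2, 5.1]
grip_width: 0.0079
tcp_pos: [0.6185, 0.015, 0.3333]
wrist_force: [2.0, 1.1, 4.3]
grip_width: 0.0074
```

Forces stay low, so I continue to 60°.

```bash

python3 -m jog '[{"offset":[0,-0.66,0.04],"rotation":[0,0,0]},{"offset":[0,-0.66,0.06],"rotation":[0,0,0]},{"offset":[0,-0.65,0.08],"rotation":[0,0,0]},{"offset":[0,-0.65,0.1],"rotation":[0,0,0]},{"offset":[0,-0.65,0.12],"rotation":[0,0,0]}]' | grep -E "tcp|force|grip"
python3 -m jog '[{"offset":[0,-0.64,0.14],"rotation":[0,0,0]},{"offset":[0,-0.64,0.16],"rotation":[0,0,0]},{"offset":[0,-0.63,0.18],"rotation":[0,0,0]},{"offset":[0,-0.63,0.2],"rotation":[0,0,0]},{"offset":[0,-0.62,0.22],"rotation":[0,0,0]}]' | grep -E "tcp|force|grip"
python3 -m jog '[{"offset":[0,-0.61,0.24],"rotation":[0,0,0]},{"offset":[0,-0.6,0.26],"rotation":[0,0,0]},{"offset":[0,-0.59,0.28],"rotation":[0,0,0]},{"offset":[0,-0.59,0.3],"rotation":[0,0,0]},{"offset":[0,-0.58,0.32],"rotation":[0,0,0]}]' | grep -E "tcp|force|grip"
python3 -m jog '[{"offset":[0,0,0],"rotation":[0,0,0]},{"offset":[0,0,0],"rotation":[0,0,0]},{"offset":[0,0,0],"rotation":[0,0,0]}]'
python3 - <<'E'
from h import *
from rig import vision
u=np.array([np.cos(np.radians(9.9)),np.sin(np.radians(9.9)),0]);v=np.array([-u[1],u[0],0]);H=np.array([.627,.0161,.075])
b=H-.1025*u+[0,0,.1775]; go(b+[0,0,.0537],99.9)
B=lambda q:H-.205*np.cos(np.radians(q))*u+[0,0,.205*np.sin(np.radians(q))]
out=[]
for n in('side','top'):
    c=vision.camera(n); S=proj(c,H-.05*u+[0,0,.09])[0].astype(int); im=cv2.resize(c['color'][S[1]-50:S[1]+50,S[0]-65:S[0]+65],None,fx=6 if n=='side' else 5,fy=6 if n=='side' else 5,interpolation=cv2.INTER_CUBIC)
    f=6 if n=='side' else 5
    for q,col in((60,(0,0,255)),(64,(0,255,0)),(56,(255,0,0))):
        for s in(.05,-.05): cv2.circle(im,tuple(np.int32((proj(c,B(q)+s*v)[0]-S+[65,50]+.5)*f)),4,col,1)
    cv2.imwrite(f'pics/end_{n}.png',im)
E
```

```text
tcp_pos: [0.586, 0.0092, 0.3291]
wrist_force: [-0.3, 3.2, 2.3]
grip_width: 0.0079
tcp_pos: [0.555, 0.0038, 0.3203]
wrist_force: [-1.0, 3.8, 4.7]
grip_width: 0.0082
tcp_pos: [0.5255, -0.0017, 0.3058]
wrist_force: [-2.0, 5.1, 1.8]
grip_width: 0.0079
time_s: 19.25
tcp_pos: [0.525, -0.0017, 0.3055]
tool_rot: [[-0.177, 0.984, -0.003], [0.984, 0.177, -0.0], [0.0, -0.003, -1.0]]
wrist_force: [-2.8, 4.9, 3.4]
grip_width: 0.0078
t 19.25 off [ 0.    0.1  -0.07] rot [-0.2 -0.   0.3] F [-2.8  4.9  3.4] w 0.0078 tcp [ 0.525  -0.0017  0.3055]
```

View pics/end_side.png

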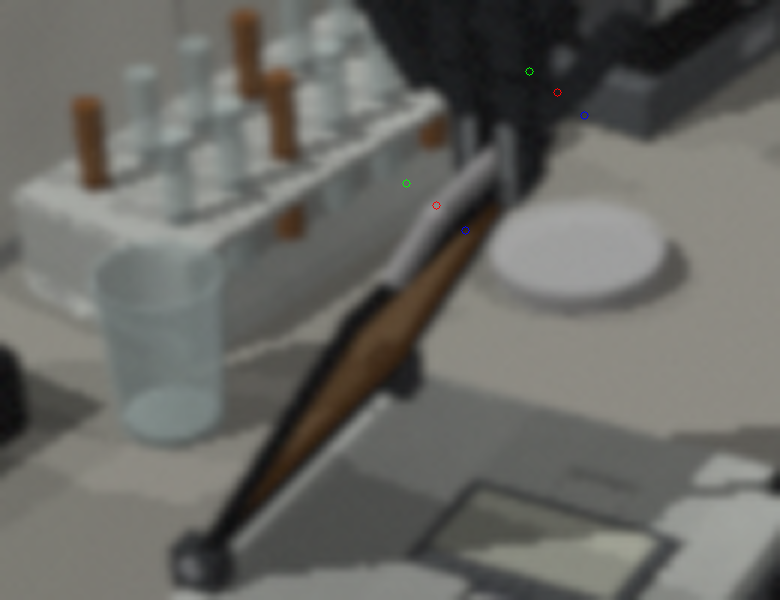

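View pics/end_top.png

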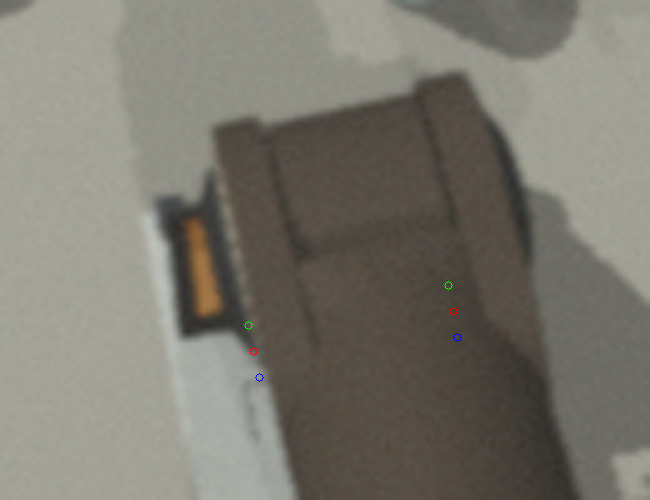

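In the side view the bar's near end, about (430,208), sits by the red 60° mark at (436,205). The top view is mostly hidden by the arm. I'll cross-check the angle from depth.

```bash

python3 -m jog '[{"offset":[0,0.05,-0.03],"rotation":[0,0,0]},{"offset":[0,0,0],"rotation":[0,0,0]},{"offset":[0,0,0],"rotation":[0,0,0]}]' | grep -E "tcp|force"
python3 - <<'E'
from h import *
from rig import vision
a=np.radians(9.9);u=np.array([np.cos(a),np.sin(a),0]);v=np.array([-u[1],u[0],0]);H=np.array([.627,.0161,.075])
for n in('side','top'):
    c=vision.camera(n); d=c['depth']; r,k=np.nonzero(d>0); K=c['mtx']; z=d[r,k]
    P=np.c_[(k-K[0,2])/K[0,0]*z,(r-K[1,2])/K[1,1]*z,z]@c['extrinsics'][:3,:3].T+c['extrinsics'][:3,3]-H
    x,y,h=-(P@u),P@v,P[:,2]; rad=np.hypot(x,h); q=np.degrees(np.arctan2(h,x))
    m=(abs(y)<.083)&(rad>.03)&(rad<.16)&(abs(q-60)<8); 
    if m.sum()>20:
        A=np.c_[x[m],h[m]]; l=cv2.fitLine(A.astype(np.float32),cv2.DIST_HUBER,0,.001,.001).ravel(); print(n,m.sum(),'median q',round(np.median(q[m]),2),'slope',round(np.degrees(np.arctan2(l[1],l[0]))%180,2))
E
```

```text
tcp_pos: [0.5256, -0.0016, 0.3058]
wrist_force: [-3.8, 4.1, 3.9]
side 314 median q 57.62 slope 59.66
top 133 median q 61.65 slope 59.93
```

```bash
python3 -c "
from rig import arm,status
s=status.get_obs();print(s['time_s'],max(map(abs,s['qd'])),s['grip_width']);print(arm.close_job())"
```

```text
19.825 0.0013902060992484356 0.007430014805807312
the job is handed in; nothing more can be done
None
```

I laid the wide test plate in the recess and brought the shield forward by its bow. I handed in at 19.8 s with the bow pinched at 60 N and the arm still.

- **Plate:** it touched down at the height predicted for fully seated, with about 16 N peak contact. After release it measured about (511, -5) mm at 10.1°, against the recess at (511, -5) mm and 9.9°. It looks flat and square in the images.
- **Shield:** the depth line fits give 59.7° (side) and 59.9° (top), and the finger position agrees at about 59.8°. The raw median angles were 57.6° and 61.7°, because each camera sees the opposite face of the 8 mm shield; they average about 59.6°. Wrist force in the last readings was a few newtons.
- **Not fully checked:** the arm hid most of the final top view, and I did not re-measure the other bench items. The arm made no contact with them that I noticed.

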